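Sort the milling cutters back into their own cups

TASK

The milling cutters have been put back in each other's storage cups (one may already be right): bring each cutter to the cup that has the colour of its cap, using the empty white spare cup as the free spot on the way, so that in the end all four stand upright in their own cups and the white one is empty again. Set them down gently, never drop one: the carbide edges chip, so no cutter may be laid on the bench, tipped over or knocked against another. Leave the insert box where it lies.

Things in the scene. Friction and masses are not known exactly. Their poses are not given: they have to be found in the camera images.
- cutter_blue: Steel milling cutter standing hub up, inserts down, with a blue cap on top and a blue band round the hub. Round; 0.3-0.55 kg. Origin: centre of underside, z up its axis. Above the underside: head 52 mm diameter up to 14 mm; hub, a plain cylinder of 42 mm diameter, from 18 to 50 mm; cap 27 mm diameter, up to 52 mm. Grip the hub from above, finger tips no lower than 19 mm above the underside.
- cutter_yellow: Steel milling cutter standing hub up, inserts down, with a yellow cap on top and a yellow band round the hub. Round; 0.3-0.55 kg. Origin: centre of underside, z up its axis. Above the underside: head 52 mm diameter up to 14 mm; hub, a plain cylinder of 42 mm diameter, from 18 to 50 mm; cap 27 mm diameter, up to 52 mm. Grip the hub from above, finger tips no lower than 19 mm above the underside.
- cutter_red: Steel milling cutter standing hub up, inserts down, with a red cap on top and a red band round the hub. Round; 0.3-0.55 kg. Origin: centre of underside, z up its axis. Above the underside: head 52 mm diameter up to 14 mm; hub, a plain cylinder of 42 mm diameter, from 18 to 50 mm; cap 27 mm diameter, up to 52 mm. Grip the hub from above, finger tips no lower than 19 mm above the underside.
- cutter_green: Steel milling cutter standing hub up, inserts down, with a green cap on top and a green band round the hub. Round; 0.3-0.55 kg. Origin: centre of underside, z up its axis. Above the underside: head 52 mm diameter up to 14 mm; hub, a plain cylinder of 42 mm diameter, from 18 to 50 mm; cap 27 mm diameter, up to 52 mm. Grip the hub from above, finger tips no lower than 19 mm above the underside.
- cup_blue: Blue round plastic cup fixed to the bench, home of the blue cutter. Origin: centre of underside, on the bench, z up. Flat inner floor 12 mm up, rim 22 mm up; 72 mm inside, 80 mm outside diameter; foot flange 94 mm diameter, 6 mm high. A cutter in it stands on the floor with 10 mm of room all round. Holds one cutter; other cups are at least 120 mm away, centre to centre.
- cup_yellow: Yellow round plastic cup fixed to the bench, home of the yellow cutter. Origin: centre of underside, on the bench, z up. Flat inner floor 12 mm up, rim 22 mm up; 72 mm inside, 80 mm outside diameter; foot flange 94 mm diameter, 6 mm high. A cutter in it stands on the floor with 10 mm of room all round. Holds one cutter; other cups are at least 120 mm away, centre to centre.
- cup_red: Red round plastic cup fixed to the bench, home of the red cutter. Origin: centre of underside, on the bench, z up. Flat inner floor 12 mm up, rim 22 mm up; 72 mm inside, 80 mm outside diameter; foot flange 94 mm diameter, 6 mm high. A cutter in it stands on the floor with 10 mm of room all round. Holds one cutter; other cups are at least 120 mm away, centre to centre.
- cup_green: Green round plastic cup fixed to the bench, home of the green cutter. Origin: centre of underside, on the bench, z up. Flat inner floor 12 mm up, rim 22 mm up; 72 mm inside, 80 mm outside diameter; foot flange 94 mm diameter, 6 mm high. A cutter in it stands on the floor with 10 mm of room all round. Holds one cutter; other cups are at least 120 mm away, centre to centre.
- cup_spare: White round plastic cup fixed to the bench, the spare: empty at start and end. Origin: centre of underside, on the bench, z up. Flat inner floor 12 mm up, rim 22 mm up; 72 mm inside, 80 mm outside diameter; foot flange 94 mm diameter, 6 mm high. A cutter in it stands on the floor with 10 mm of room all round. Holds one cutter; other cups are at least 120 mm away, centre to centre.
- insert_box: Grey open plastic box of gold carbide inserts, 60 x 92 x 18 mm, loose, 0.15 kg, lying among the cups. Origin at the centre of its underside, z up, its long side along its y. To be left where it is. Other loose clutter between the cups is under 30 mm high.
Things that resemble listed ones, but are neither listed nor needed, are in the scene too. Leave any brown or pink look-alike of the cutter_blue alone.

How it is judged:
By the outcome, as a careful person would: the job done as asked, in the order asked, and still so for the second after the job is handed in, with the robot touching nothing.
It also fails if it takes over 122 s, if anything falls off the work surface, if the arm or the gripper's body presses on something with over 40 N, if the wrist force passes 120 N, or if a joint passes its speed limit or range.

ROBOT

A 7-joint arm with a two-finger parallel gripper is mounted at the origin on the work surface. World frame = base frame: x ahead of the robot, y to its left, z up, the work surface at z = 0. Lengths are in mm, angles in rad, forces in N, time in s.
With the tool pointing down it reaches from about 400 to 900 mm from the base axis. Payload 5.5 kg.
Tool frame: the origin (TCP) lies at the very end of the fingers, on their centre line; the grasp point (between the pads) lies arm.pinch_z behind it (arm.pinch_z is the distance from the TCP to the grasp point, in mm); z points along the fingers, y is the line along which they close (so a half turn about z gives the same grasp; the last joint's range is limited). The gripper opens to 92 mm and grips with 3 to 60 N. Pads are 19 mm wide; open, the fingers measure 130 mm over their backs; the gripper's body (75 mm by 190 mm) begins 47 mm behind the grasp point.
Start: joints at [-1.013, 0.501, -0.427, 1.55, 0.221, 1.138, -0.21], TCP at [188.818, 621.971, 226.729] pointing down, gripper open.
Joint ranges: [-2.88, 2.88], [-0.31, 2.03], [-1.54, 1.56], [0.2, 2.42], [-1.41, 4.55], [0.19, 2.02], [-2.57, 2.57]. Speed limits (rad/s): [2.57, 2.57, 3.14, 3.14, 3.14, 3.14, 3.14].

INTERFACE

Orientations are given as a 3x3 rotation matrix whose columns are the frame's x, y, z axes.
In Python, from bench import arm gives the robot as it stands. The module is installed in compiled form; this text tells all that it offers.
- The arm moves only by the tool play_rows, never from a script. Its argument "rows" is a list of rows, each a list of 2 entries, a list of its own where there are three numbers: the shift along the tool's x, y, z in cm, then the turn, a rotation vector about the tool's x, y, z in rad. A call has 1 to 8 rows; each row shifts and turns the commanded pose from where the row before left it, along the tool's axes as they then stand; what a row does not reach is not made up. A row lasts 1/12 s, in which the tool goes at most 41.7 mm and 7.16 degrees, less where a joint would pass 70% of its speed; a pose out of reach is approached as far as the arm can. A call is refused whole if a number of a shift passes 4.17 or a number of a turn 0.125, either way. A call with a gripper value outside its range is refused whole. "jaw" is the gripper's target within -1 to 1 (shut at 1, half-way at 0, fully open at -1), set as the call begins (left out, the last holds). The fingers move at their own pace and stop on an object; the grip force is fixed at half the most. Time passes only in rows, so rows that do not move let the fingers close. It gives the time, the measured TCP pose, the force, the opening and the grip force at its end, in the units of the state.
- arm.get_obs(): the state, without advancing time (a new reading comes with each control period).
- arm.read_camera(name): name is "scene" or "top"; returns a dict with "pixels" (400x640x3 uint8, blue, green, red), "K" (3x3 intrinsics, pixels), "origin" and "orientation" of the camera in the world. Camera axes: x right, y up, looking along -z (the intrinsics and any distortion apply to the point x, -y, -z); pixel columns grow to the right and rows downward; lengths in mm; the calibration is good to about 2 mm. A picture is of the moment at which its call begins. There is no depth.
- arm.hand_in(): hands the job in; it is judged then, once.
Trained networks look in a picture, given as the dict that the camera call returned (one of the last four; its "shot" number tells which), for a name from the list of things; names that differ only in an ending like _2 or _b are one class to them, and where a whole thing is asked for, a point or a joint stands for the part that bears it (a point fixed in the world has none). Each returns a list of dicts, best first, with "conf" (0 to 1); they miss things now and then, are a little off and sometimes report something else, mostly with a low value. They report only what shows in the picture. A call takes as long as a camera call. They do not tell look-alikes from the thing itself.
- arm.masks_of(thing, picture): "mask" (400x640 bool, what is visible of it) and "centre" ([column, row] in pixels, amid what is visible of it).
The state is a dict: "clock": time; "q": joint angles; "joint_velocities": joint speeds; "joint_efforts": joint torques, N m; "position": TCP position; "tcp_rot": TCP orientation; "contact_force": force on the tool from outside, world axes, zero at the start; "moment": the same for the moment, N m; "opening": opening from 0.0 (shut) to 1.0 (fully open); "grip_force": force on a finger pad.
Only numpy, scipy, OpenCV 4.12 (cv2) and the standard library are available. Lean on these libraries where they do the work, as an engineer would, in place of code of your own. Each camera call takes 0.05 s, during which the arm holds its last target. There are 200 camera calls.

## Working session

There is one attempt and no reset: what is moved stays moved. The work goes in short steps, Python scripts to look and compute and a tool call to move; the robot and the scene stay as the last step left them, time stands still between calls to the robot, and variables do not carry over. Pictures are saved under pics/ and viewed, at most 14 in all, crops included, and the job is handed in when it is done.

Besides the shell and the picture viewer there is one more tool, called after "Call:" as a command line: name --argument value ..., lists and objects as JSON in quotes. play_rows: Moves the arm, as the interface text tells. Its arguments: {"type":"object","properties":{"rows":{"type":"array","items":{"type":"array"}},"jaw":{"type":"number"}},"required":["rows"]}

```bash
mkdir -p pics; cat > h.py <<'E'
import numpy as np, cv2
from bench import arm
def ray(p,uv,z):
    K=p["K"];o=np.array(p["origin"]);R=np.array(p["orientation"])
    d=np.linalg.inv(K)@[uv[0],uv[1],1]; d=R@np.array([d[0],-d[1],-d[2]])
    return o+d*(z-o[2])/d[2]
E
python3 - <<'E'
from h import *
print(arm.pinch_z); o=arm.get_obs(); print(o["position"],np.round(o["tcp_rot"],3).tolist(),o["clock"],o["opening"])
for n in ["top","scene"]:
    p=arm.read_camera(n); cv2.imwrite(f"pics/{n}0.png",p["pixels"]); print(n,p["K"],p["origin"],p["orientation"],[k for k in p])
    for c in ["blue","yellow","red","green","spare"]:
        for t,z in (("cutter_",52+12),("cup_",22)):
            if c=="spare" and t=="cutter_":continue
            for m in arm.masks_of(t+c,p): print(t+c,round(m["conf"],2),np.round(m["centre"]),ray(p,m["centre"],z).round(),m["mask"].sum())
E
```

```text
18.8
[188.69939359 621.28397082 225.69660627] [[-0.957, 0.29, -0.001], [0.29, 0.957, -0.002], [0.0, -0.002, -1.0]] 0.0 0.9975869443163586
top [[429.05764132   0.         322.05477713]
 [  0.         429.05764132 196.52236032]
 [  0.           0.           1.        ]] [ 411.47828464   33.85194149 1163.82259058] [[-0.02908917  0.99877111 -0.04012604]
 [-0.99957602 -0.02901497  0.0024303 ]
 [ 0.00126306  0.04017972  0.99919167]] ['pixels', 'K', 'origin', 'orientation', 'shot']
cutter_blue 0.82 [186. 227.] [388. 380.  64.] 291
cutter_blue 0.71 [259. 248.] [329. 195.  64.] 249
cutter_blue 0.63 [222. 235.] [366. 291.  64.] 313
cutter_blue 0.56 [225. 184.] [494. 280.  64.] 310
cup_blue 0.8 [282. 151.] [583. 136.  22.] 613
cutter_yellow 0.87 [382. 129.] [ 625. -129.   64.] 295
cutter_yellow 0.62 [446. 185.] [ 475. -289.   64.] 334
cup_yellow 0.56 [231. 191.] [480. 273.  22.] 591
cutter_red 0.66 [446. 184.] [ 478. -287.   64.] 333
cup_red 0.67 [376. 140.] [ 606. -119.   22.] 583
cutter_green 0.7 [275. 143.] [596. 149.  64.] 287
cutter_green 0.32 [231. 191.] [476. 264.  64.] 585
cup_green 0.8
[... 384 characters left out ...]
['pixels', 'K', 'origin', 'orientation', 'shot']
cutter_blue 0.81 [398. 152.] [409. 278.  64.] 269
cutter_blue 0.79 [411. 183.] [525. 266.  64.] 342
cutter_blue 0.78 [433. 147.] [421. 380.  64.] 334
cutter_blue 0.53 [361. 148.] [366. 183.  64.] 306
cup_blue 0.75 [379. 234.] [625. 138.  22.] 567
cup_blue 0.69 [201. 224.] [ 461. -292.   22.] 425
cutter_yellow 0.69 [274. 257.] [ 640. -137.   64.] 470
cup_yellow 0.76 [410. 188.] [509. 275.  22.] 414
cup_yellow 0.21 [384. 220.] [589. 169.  22.] 415
cutter_red 0.91 [202. 225.] [ 500. -285.   64.] 408
cutter_green 0.75 [382. 220.] [617. 146.  64.] 369
cup_green 0.57 [207. 239.] [ 512. -284.   22.] 530
cup_spare 0.96 [299. 205.] [477. -32.  22.] 812
```

View pics/top0.png

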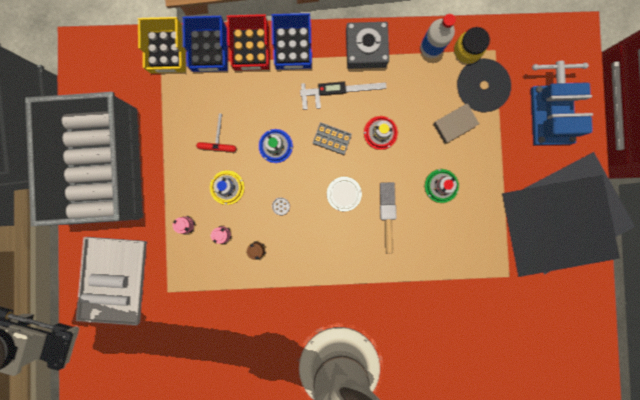

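View pics/scene0.png

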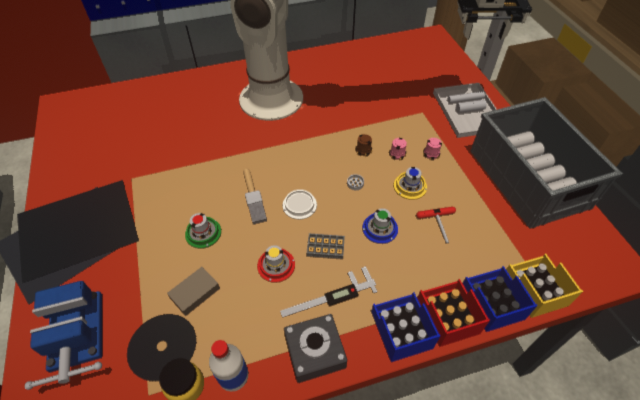

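The pictures show a 4-cycle. In top pixels: the blue cutter is in the yellow cup (227,186), green in the blue cup (276,145), yellow in the red cup (381,132) and red in the green cup (441,185). The spare cup (344,194) is empty. The pink and brown look-alikes sit at about (182..256, 225..250). Next I'll measure positions by fitting silhouettes.

```bash
cat >> h.py <<'E'
from scipy.optimize import minimize
S=4
def proj(p,P):
    R=np.array(p["orientation"]); c=(np.atleast_2d(P)-p["origin"])@R
    c=c*[1,-1,-1]; q=c@np.array(p["K"]).T; return q[:,:2]/q[:,2:]
A=np.linspace(0,2*np.pi,48)
def sil(p,xy,cyl,shape):
    m=np.zeros(shape,np.uint8)
    for r,z0,z1 in cyl:
        P=np.vstack([np.c_[xy[0]+r*np.cos(A),xy[1]+r*np.sin(A),0*A+z] for z in (z0,z1)])
        h=cv2.convexHull(((proj(p,P)+.5)*S).astype(np.float32)).round().astype(np.int32)
        cv2.fillPoly(m,[h],1)
    return m
CUP=[(47,0,6),(40,0,22)]
def hsvmask(p,c):
    h,s,v=cv2.split(cv2.cvtColor(p["pixels"],cv2.COLOR_BGR2HSV))
    h=h.astype(int)
    if c=="spare": return (s<60)&(v>140)
    r={"blue":(105,130),"yellow":(22,35),"green":(45,90),"red":(172,184)}[c]
    if c=="red": h=np.where(h<10,h+180,h)
    if c=="red": return (h>=170)&(h<184)&(s>150)
    return (h>=r[0])&(h<=r[1])&(s>120)
def fitcup(p,c,xy0,win=75):
    m=hsvmask(p,c); big=np.kron(m,np.ones((S,S),np.uint8))
    w=sil(p,xy0,[(win,0,22)],big.shape); big=big&w
    # fill holes: the cutter covers the inside
    cs,_=cv2.findContours(cv2.morphologyEx(big,cv2.MORPH_CLOSE,np.ones((9,9))),cv2.RETR_EXTERNAL,cv2.CHAIN_APPROX_NONE)
    k=max(cs,key=cv2.contourArea); big=np.zeros_like(big); cv2.fillPoly(big,[k],1)
    f=lambda x:-(sil(p,x,CUP,big.shape)&big).sum()/(sil(p,x,CUP,big.shape)|big).sum()
    r=minimize(f,xy0,method="Nelder-Mead",options=dict(initial_simplex=np.array(xy0)+[[-8,-8],[10,0],[0,10]],xatol=.3,fatol=1e-4))
    return r.x,-r.fun
def fitcap(p,c,xy0,z=63,win=30):
    m=hsvmask(p,c).astype(np.uint8)
    w=cv2.resize(sil(p,xy0,[(win,z,z)],(400*S,640*S)),(640,400),interpolation=cv2.INTER_NEAREST)
    n,l,st,ce=cv2.connectedComponentsWithStats(m&w)
    if n<2: return None
    i=1+np.argmax(st[1:,4]); return ray(p,ce[i],z)[:2],st[i,4]
CUPS=dict(blue=(583,136),yellow=(480,273),red=(606,-119),green=(479,-267),spare=(460,-27))
E
python3 - <<'E'
from h import *
inn=dict(blue="green",yellow="blue",red="yellow",green="red")
for n in ["top","scene"]:
    p=arm.read_camera(n)
    for c,x in CUPS.items():
        x,i=fitcup(p,c,x); print(n,c,x.round(1),round(i,3))
        if c in inn: print("   cap",inn[c],fitcap(p,inn[c],x))
E
```

```text
top blue [499.  119.5] -0.0
   cap green None
top yellow [463.5 189. ] -0.0
   cap blue None
top red [542.  -90.5] -0.0
   cap yellow None
top green [ 536.5 -184.5] -0.0
   cap red None
top spare [338.  -47.8] -0.0
scene blue [499.  119.5] -0.0
   cap green None
scene yellow [420. 213.] -0.0
   cap blue None
scene red [ 522.  -135.5] -0.0
   cap yellow None
scene green [ 536.5 -184.5] -0.0
   cap red None
scene spare [364.   10.8] -0.0h.py:35: RuntimeWarning: overflow encountered in scalar negative
  f=lambda x:-(sil(p,x,CUP,big.shape)&big).sum()/(sil(p,x,CUP,big.shape)|big).sum()
```

```bash
sed -i 's/f=lambda x:-(sil(p,x,CUP,big.shape)&big).sum()/f=lambda x:-float((sil(p,x,CUP,big.shape)\&big).sum())/' h.py
cat > m.py <<'E'
from h import *
inn=dict(blue="green",yellow="blue",red="yellow",green="red")
for n in ["top","scene"]:
    p=arm.read_camera(n)
    for c,x in CUPS.items():
        x,i=fitcup(p,c,x); print(n,c,x.round(1),round(i,3))
        if c in inn: print("   cap",inn[c],fitcap(p,inn[c],x))
E
python3 m.py
```

```text
top blue [601.3 155.6] 0.874
   cap green (array([599.98312235, 154.97120849]), np.int32(61))
top yellow [491.7 288.8] 0.966
   cap blue (array([492.48395427, 289.1034059 ]), np.int32(68))
top red [ 629.  -132.7] 0.877
   cap yellow (array([ 627.96224466, -133.13957444]), np.int32(82))
top green [ 479.  -293.1] 0.349
   cap red (array([ 478.41477549, -293.87728185]), np.int32(72))
top spare [464.5 -27.3] 0.971
scene blue [596.3 155. ] 0.395
   cap green (array([597.7735362, 154.6826795]), np.int32(58))
scene yellow [486.4 288.5] 0.382
   cap blue (array([489.89264742, 288.32622459]), np.int32(49))
scene red [ 624.9 -133. ] 0.387
   cap yellow (array([ 625.32023542, -133.48911613]), np.int32(78))
scene green [ 473.8 -293.5] 0.385
   cap red (array([ 475.62463691, -294.0633926 ]), np.int32(70))
scene spare [461.1 -28.6] 0.928
```

```bash
sed -i 's/k=max(cs,key=cv2.contourArea); big/k=cv2.convexHull(np.vstack([c for c in cs if len(c)>30])); big/' h.py
python3 m.py | grep -v cap
python3 - <<'E'
from bench import arm
import numpy as np
o=arm.get_obs();print(o)
E
```

```text
top blue [601.3 154.8] 0.919
top yellow [491.5 289.2] 0.974
top red [ 629.3 -133.1] 0.916
top green [ 479.3 -292.1] 0.949
top spare [464.4 -27.6] 0.973
scene blue [597.7 154. ] 0.898
scene yellow [487.4 288.8] 0.879
scene red [ 624.2 -132.8] 0.906
scene green [ 473.8 -293.6] 0.903
scene spare [460.6 -28.1] 0.961
{'clock': 1.3, 'q': array([-1.01281002,  0.50092067, -0.42704469,  1.55041511,  0.2207721 ,
        1.13833406, -0.2102729 ]), 'joint_velocities': array([-0.00027379, -0.00013682,  0.00104919, -0.00177879, -0.00109615,
       -0.00090352, -0.00083663]), 'joint_efforts': array([-1.21287026e-04, -5.66453040e+01, -5.81083417e+00, -2.79502612e+01,
       -6.66740513e-02,  2.07118958e-02,  2.76870929e-05]), 'position': array([188.77094674, 621.95904951, 226.713326  ]), 'tcp_rot': array([[-9.56889418e-01,  2.90452464e-01, -8.94183234e-05],
       [ 2.90452467e-01,  9.56889421e-01, -2.66536720e-05],
       [ 7.78218230e-05, -5.14763893e-05, -9.99999996e-01]]), 'contact_force': array([-0.35343793,  0.14051191,  0.63008511]), 'moment': array([ 0.01202361, -0.00469387, -0.0275164 ]), 'grip_force': 0.0, 'opening': 0.9985527109936939}
```

Call:
play_rows --rows '[[[0,0,1],[0,0,-0.0983]],[[0,0,2],[0,0,-0.0983]],[[0,0,2],[0,0,-0.0983]],[[-2,-2.2,1],[0,0,0]],[[-2.5,-2.8,1],[0,0,0]],[[-2.5,-2.8,0],[0,0,0]],[[-2.5,-2.8,0],[0,0,0]],[[-2.5,-2.8,0],[0,0,0]]]' --jaw -1

```text
clock: 1.97
position: [309.7, 486.5, 156.4]
tcp_rot: [[-1.0, -0.0, -0.0], [-0.0, 1.0, -0.0], [0.0, -0.0, -1.0]]
contact_force: [0.6, 0.4, 0.3]
opening: 1.0
grip_force: 0.0
```

Call:
play_rows --rows '[[[-2.5,-2.8,0],[0,0,0]],[[-2.5,-2.8,0],[0,0,0]],[[-2.5,-2.8,0],[0,0,0]],[[-2.5,-2.8,0],[0,0,0]],[[-2.5,-2.8,0],[0,0,0]],[[-2.5,-2.8,0],[0,0,0]],[[-1,-1,0],[0,0,0]],[[0,0,0],[0,0,0]]]'

```text
clock: 2.63
position: [473.0, 305.0, 156.7]
tcp_rot: [[-1.0, 0.008, 0.002], [0.008, 1.0, -0.002], [-0.002, -0.002, -1.0]]
contact_force: [-0.7, 0.7, 0.4]
opening: 1.001
grip_force: 0.0
```

Call:
play_rows --rows '[[[0,0,2],[0,0,0]],[[0,0,2],[0,0,0]],[[0,0,0],[0,0,0]],[[0,0,0],[0,0,0]]]'

```text
clock: 2.97
position: [467.3, 310.4, 116.0]
tcp_rot: [[-1.0, -0.002, -0.003], [-0.002, 1.0, -0.001], [0.003, -0.001, -1.0]]
contact_force: [-0.0, -0.6, 1.1]
opening: 1.0
grip_force: 0.0
```

```bash
python3 - <<'E'
from h import *
o=arm.get_obs(); print(o["position"],o["q"].round(2),o["clock"])
for n in ["top","scene"]:
    p=arm.read_camera(n); print(fitcap(p,"blue",(490,289)))
    cv2.imwrite(f"pics/{n}1.png",p["pixels"])
o=arm.get_obs(); print(o["position"],o["tcp_rot"].round(4))
E
```

```text
[467.30367219 310.37003924 116.02277093] [-0.33  0.48 -0.39  1.87  0.23  0.84  0.74] 2.9667
None
(array([490.21551013, 288.3345521 ]), np.int32(50))
[468.77972299 311.22477628 117.64815003] [[-1.0e+00 -1.4e-03  6.0e-04]
 [-1.4e-03  1.0e+00  1.0e-03]
 [-6.0e-04  1.0e-03 -1.0e+00]]
```

Call:
play_rows --rows '[[[-1.1,-1.1,0],[0,0,0]],[[-1.1,-1.05,0],[0,0,0]],[[0,0,1],[0,0,0]],[[0,0,1],[0,0,0]],[[0,0,0],[0,0,0]],[[0,0,0],[0,0,0]]]'

```text
clock: 3.57
position: [489.1, 289.2, 95.8]
tcp_rot: [[-1.0, -0.002, -0.002], [-0.002, 1.0, -0.0], [0.002, -0.0, -1.0]]
contact_force: [0.2, -0.0, -0.4]
opening: 1.0
grip_force: 0.0
```

```bash
python3 - <<'E'
from h import *
P=[]
for n in ["top","scene"]*3:
    p=arm.read_camera(n); P.append(arm.get_obs()["position"]); cv2.imwrite(f"pics/{n}2.png",p["pixels"])
print(np.array(P).round(1))
a=cv2.imread("pics/scene2.png")[110:230,340:480]; cv2.imwrite("pics/c2.png",cv2.resize(a,None,fx=5,fy=5))
E
```

```text
[[489.6 289.5  96.3]
 [489.9 289.5  96.6]
 [490.3 289.5  96.8]
 [490.5 289.3  97. ]
 [490.7 289.2  97. ]
 [490.8 289.   97. ]]
```

View pics/c2.png

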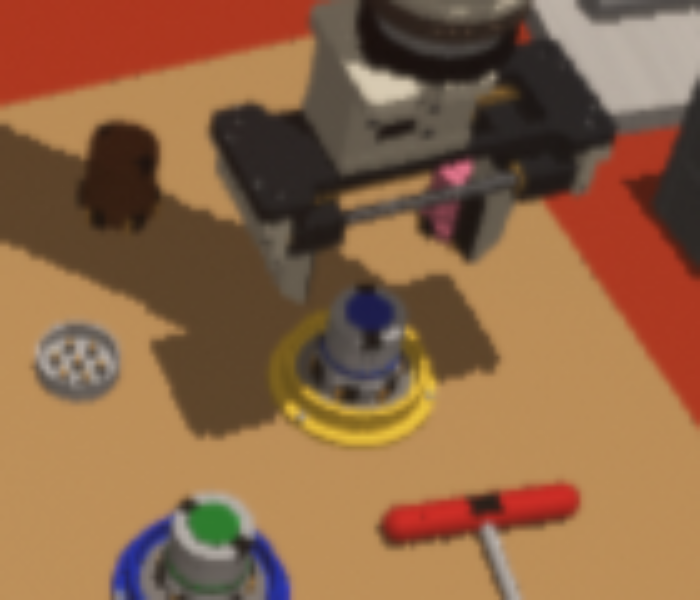

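The crop shows the open fingers hovering behind and above the blue cutter (crop 370,310), straddling it along y. The brown and pink look-alikes are clear of the path. Descending to grip.

Call:
play_rows --rows '[[[0,0,1],[0,0,0]],[[0,0,1.25],[0,0,0]],[[0,0,1.25],[0,0,0]],[[0,0,1.25],[0,0,0]],[[0,0,1],[0,0,0]],[[0,0,0.5],[0,0,0]],[[0,0,0],[0,0,0]],[[0,0,0],[0,0,0]]]'

```text
clock: 4.53
position: [490.5, 288.5, 33.6]
tcp_rot: [[-1.0, -0.0, -0.001], [-0.0, 1.0, -0.0], [0.001, -0.0, -1.0]]
contact_force: [-0.4, -0.1, 0.1]
opening: 1.002
grip_force: 0.0
```

Call:
play_rows --rows '[[[0,0,0],[0,0,0]],[[0,0,0],[0,0,0]],[[0,0,0],[0,0,0]],[[0,0,0],[0,0,0]],[[0,0,0],[0,0,0]],[[0,0,0],[0,0,0]],[[0,0,0],[0,0,0]],[[0,0,0],[0,0,0]]]' --jaw 1

```text
clock: 5.2
position: [490.9, 288.6, 34.3]
tcp_rot: [[-1.0, -0.0, 0.0], [-0.0, 1.0, 0.0], [-0.0, 0.0, -1.0]]
contact_force: [-0.1, 6.0, 0.2]
opening: 0.472
grip_force: 2.7
```

Call:
play_rows --rows '[[[0,0,0],[0,0,0]],[[0,0,0],[0,0,0]],[[0,0,0],[0,0,0]],[[0,0,-0.3],[0,0,0]],[[0,0,-0.7],[0,0,0]],[[0,0,-1],[0,0,0]]]'

```text
clock: 5.7
position: [489.5, 287.4, 53.5]
tcp_rot: [[-1.0, 0.0, -0.003], [0.0, 1.0, -0.002], [0.003, -0.002, -1.0]]
contact_force: [-0.2, 0.6, -4.7]
opening: 0.45
grip_force: 30.0
```

Call:
play_rows --rows '[[[0,0,-1.5],[0,0,0]],[[0,0,-2],[0,0,0]],[[0,0,-2],[0,0,0]],[[0,0,-1.5],[0,0,0]],[[0,-0.8,0],[0,0,0]],[[0,-1.8,0],[0,0,0]],[[0.4,-2.8,0],[0,0,0]],[[0.4,-3.2,0],[0,0,0]]]'

```text
clock: 6.37
position: [482.0, 202.3, 123.9]
tcp_rot: [[-1.0, -0.003, -0.0], [-0.003, 1.0, 0.0], [0.0, 0.0, -1.0]]
contact_force: [0.7, -0.6, -4.6]
opening: 0.454
grip_force: 30.0
```

Call:
play_rows --rows '[[[0.4,-3.2,0],[0,0,0]],[[0.4,-3.2,0],[0,0,0]],[[0.4,-3.2,0],[0,0,0]],[[0.4,-3.2,0],[0,0,0]],[[0.4,-3.2,0],[0,0,0]],[[0,-3.2,0],[0,0,0]],[[0,-2.2,0],[0,0,0]],[[0,-1.2,0],[0,0,0]]]'

```text
clock: 7.03
position: [461.3, -28.2, 123.7]
tcp_rot: [[-1.0, 0.005, -0.002], [0.005, 1.0, -0.002], [0.002, -0.002, -1.0]]
contact_force: [0.5, 1.1, -4.3]
opening: 0.449
grip_force: 30.0
```

Call:
play_rows --rows '[[[0,-0.45,0],[0,0,0]],[[0,0,0],[0,0,0]],[[0,0,0],[0,0,0]],[[0,0,0],[0,0,0]]]'

```text
clock: 7.37
position: [462.7, -26.6, 124.1]
tcp_rot: [[-1.0, -0.002, -0.0], [-0.002, 1.0, 0.001], [0.0, 0.001, -1.0]]
contact_force: [0.0, 0.1, -4.4]
opening: 0.45
grip_force: 30.0
```

Call:
play_rows --rows '[[[0,0,1.2],[0,0,0]],[[0,0,2],[0,0,0]],[[0,0,2],[0,0,0]],[[0,0,1.6],[0,0,0]],[[0,0,1],[0,0,0]],[[0,0,0.5],[0,0,0]],[[0,0,0.3],[0,0,0]],[[0,0,0.2],[0,0,0]]]'

```text
clock: 8.03
position: [463.4, -27.4, 36.3]
tcp_rot: [[-1.0, -0.001, 0.001], [-0.001, 1.0, 0.0], [-0.001, 0.0, -1.0]]
contact_force: [0.5, -1.2, -4.2]
opening: 0.454
grip_force: 30.0
```

Call:
play_rows --rows '[[[0,0,0.1],[0,0,0]],[[0,0,0.1],[0,0,0]],[[0,0,0],[0,0,0]],[[0,0,0],[0,0,0]]]'

```text
clock: 8.37
position: [463.3, -28.1, 34.7]
tcp_rot: [[-1.0, 0.0, 0.001], [0.0, 1.0, -0.0], [-0.001, -0.0, -1.0]]
contact_force: [0.5, 0.1, -4.2]
opening: 0.452
grip_force: 30.0
```

Call:
play_rows --rows '[[[0,0,0.05],[0,0,0]],[[0,0,0.05],[0,0,0]],[[0,0,0],[0,0,0]],[[0,0,0],[0,0,0]]]'

```text
clock: 8.7
position: [463.4, -28.1, 34.2]
tcp_rot: [[-1.0, 0.0, 0.001], [0.0, 1.0, -0.0], [-0.001, -0.0, -1.0]]
contact_force: [-3.0, 0.8, 6.3]
opening: 0.452
grip_force: 30.0
```

Call:
play_rows --rows '[[[0,0,0],[0,0,0]],[[0,0,0],[0,0,0]],[[0,0,0],[0,0,0]],[[0,0,0],[0,0,0]],[[0,0,0],[0,0,0]],[[0,0,0],[0,0,0]],[[0,0,0],[0,0,0]]]' --jaw -1

```text
clock: 9.28
position: [462.9, -28.0, 33.2]
tcp_rot: [[-1.0, -0.0, -0.0], [-0.0, 1.0, 0.0], [0.0, 0.0, -1.0]]
contact_force: [-0.3, 0.8, -0.2]
opening: 0.91
grip_force: 0.0
```

Call:
play_rows --rows '[[[0,0,-0.5],[0,0,0]],[[0,0,-1.5],[0,0,0]],[[0,0,-2.5],[0,0,0]],[[0,0,-2.5],[0,0,0]],[[0,0,-1.5],[0,0,0]],[[0,0,-0.6],[0,0,0]],[[-1,-0.6,0],[0,0,0]],[[-2,-1.2,0],[0,0,0]]]'

```text
clock: 9.95
position: [491.6, -45.3, 124.0]
tcp_rot: [[-1.0, -0.002, -0.002], [-0.002, 1.0, -0.0], [0.002, -0.0, -1.0]]
contact_force: [-0.4, 0.8, -0.4]
opening: 0.999
grip_force: 0.0
```

Call:
play_rows --rows '[[[-2.8,-1.8,0],[0,0,0]],[[-2.8,-1.8,0],[0,0,0]],[[-2.8,-1.8,0],[0,0,0]],[[-2.4,-1.6,0],[0,0,0]],[[-1.6,-1.1,0],[0,0,0]],[[-1,-0.63,0],[0,0,0]],[[0,0,0],[0,0,0]],[[0,0,0],[0,0,0]]]'

```text
clock: 10.62
position: [626.2, -133.7, 122.1]
tcp_rot: [[-1.0, 0.001, -0.003], [0.001, 1.0, 0.001], [0.003, 0.001, -1.0]]
contact_force: [0.0, 0.2, -0.8]
opening: 1.001
grip_force: 0.0
```

```bash
python3 - <<'E'
from h import *
p=arm.read_camera("scene"); print(fitcap(p,"blue",(464,-28)),fitcap(p,"yellow",(626,-133)))
cv2.imwrite("pics/scene3.png",p["pixels"])
p=arm.read_camera("top"); print(fitcap(p,"blue",(464,-28)))
o=arm.get_obs(); print(o["position"],o["q"].round(2))
E
```

```text
(array([452.88416182, -27.92142767]), np.int32(11)) (array([ 629.51702633, -134.98330967]), np.int32(19))
(array([464.70679132, -28.73000195]), np.int32(65))
[ 625.64732261 -132.43290066  122.92278743] [ 0.35  0.57 -0.26  1.66  0.17  0.93  1.6 ]
```

View pics/scene3.png

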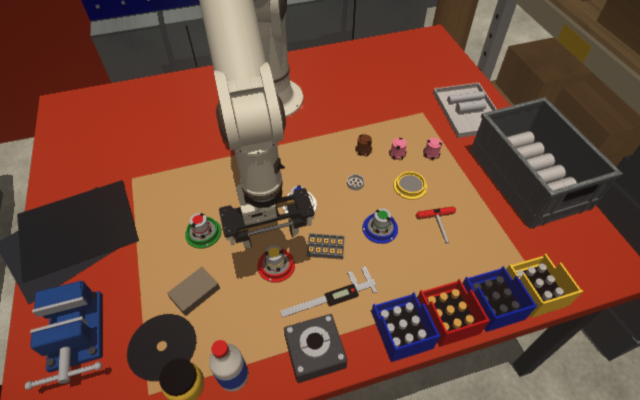

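The scene picture shows the yellow cup empty (410,184), the blue cutter in the spare cup behind the gripper (about 300,200), and the gripper above the yellow cutter (276,257).

Call:
play_rows --rows '[[[0,0,1],[0,0,0]],[[0,0,1.8],[0,0,0]],[[0,0,2],[0,0,0]],[[0,0,1.7],[0,0,0]],[[0,0,1.3],[0,0,0]],[[0,0,0.8],[0,0,0]],[[0,0,0.4],[0,0,0]],[[0,0,0],[0,0,0]]]'

```text
clock: 11.38
position: [626.3, -132.9, 33.3]
tcp_rot: [[-1.0, -0.0, -0.001], [-0.0, 1.0, 0.0], [0.001, 0.0, -1.0]]
contact_force: [-0.5, 0.4, 0.6]
opening: 0.997
grip_force: 0.0
```

Call:
play_rows --rows '[[[0,0,0],[0,0,0]],[[0,0,0],[0,0,0]],[[0,0,0],[0,0,0]],[[0,0,0],[0,0,0]],[[0,0,0],[0,0,0]],[[0,0,0],[0,0,0]],[[0,0,0],[0,0,0]],[[0,0,0],[0,0,0]]]' --jaw 1

```text
clock: 12.05
position: [626.9, -133.2, 34.3]
tcp_rot: [[-1.0, -0.0, 0.0], [-0.0, 1.0, 0.0], [-0.0, 0.0, -1.0]]
contact_force: [-0.3, 4.4, 3.8]
opening: 0.467
grip_force: 3.5
```

Call:
play_rows --rows '[[[0,0,0],[0,0,0]],[[0,0,0],[0,0,0]],[[0,0,0],[0,0,0]],[[0,0,0],[0,0,0]]]'

```text
clock: 12.38
position: [626.9, -132.9, 34.2]
tcp_rot: [[-1.0, -0.0, -0.0], [-0.0, 1.0, 0.0], [0.0, 0.0, -1.0]]
contact_force: [-0.6, 1.0, 1.7]
opening: 0.451
grip_force: 30.0
```

Call:
play_rows --rows '[[[0,0,-0.3],[0,0,0]],[[0,0,-0.7],[0,0,0]],[[0,0,-1.2],[0,0,0]],[[0,0,-2],[0,0,0]],[[0,0,-2],[0,0,0]],[[0,0,-1.6],[0,0,0]],[[0,0,-0.8],[0,0,0]],[[0,0,-0.4],[0,0,0]]]'

```text
clock: 13.05
position: [627.9, -133.7, 126.5]
tcp_rot: [[-1.0, 0.0, 0.003], [0.0, 1.0, -0.001], [-0.003, -0.001, -1.0]]
contact_force: [0.6, -0.3, -4.3]
opening: 0.45
grip_force: 30.0
```

Call:
play_rows --rows '[[[0.26,0.8,0],[0,0,0]],[[0.58,1.8,0],[0,0,0]],[[0.9,2.8,0],[0,0,0]],[[1.03,3.2,0],[0,0,0]],[[1.03,3.2,0],[0,0,0]],[[1.03,3.2,0],[0,0,0]],[[1.03,3.2,0],[0,0,0]],[[1.03,3.2,0],[0,0,0]]]'

```text
clock: 13.72
position: [555.7, 82.5, 122.9]
tcp_rot: [[-1.0, -0.0, -0.003], [-0.0, 1.0, -0.0], [0.003, -0.0, -1.0]]
contact_force: [0.4, 0.4, -4.7]
opening: 0.451
grip_force: 30.0
```

Call:
play_rows --rows '[[[1.03,3.2,0],[0,0,0]],[[1.03,3.2,0],[0,0,0]],[[1.03,3.2,0],[0,0,0]],[[1.03,3.2,0],[0,0,0]],[[1.03,3.2,0],[0,0,0]],[[0.85,2.6,0],[0,0,0]],[[0.5,1.5,0],[0,0,0]],[[0.25,0.7,0],[0,0,0]]]'

```text
clock: 14.38
position: [487.1, 292.6, 123.2]
tcp_rot: [[-1.0, -0.006, -0.003], [-0.006, 1.0, 0.001], [0.003, 0.001, -1.0]]
contact_force: [-0.2, -0.4, -3.7]
opening: 0.452
grip_force: 30.0
```

Call:
play_rows --rows '[[[0,0,0],[0,0,0]],[[0,0,0],[0,0,0]],[[0,0,0],[0,0,0]],[[0,0,0],[0,0,0]],[[0,0,0],[0,0,0]]]'

```text
clock: 14.8
position: [491.2, 286.9, 124.1]
tcp_rot: [[-1.0, 0.003, 0.0], [0.003, 1.0, -0.001], [-0.0, -0.001, -1.0]]
contact_force: [-0.3, -0.1, -5.4]
opening: 0.452
grip_force: 30.0
```

Call:
play_rows --rows '[[[0,0,1],[0,0,0]],[[0,0,2],[0,0,0]],[[0,0,2],[0,0,0]],[[0,0,1.6],[0,0,0]],[[0,0,1],[0,0,0]],[[0,0,0.6],[0,0,0]],[[0,0,0.4],[0,0,0]],[[0,0,0.2],[0,0,0]]]'

```text
clock: 15.47
position: [490.6, 288.8, 35.9]
tcp_rot: [[-1.0, 0.0, -0.0], [0.0, 1.0, 0.0], [0.0, 0.0, -1.0]]
contact_force: [0.6, -0.4, -4.0]
opening: 0.454
grip_force: 30.0
```

Call:
play_rows --rows '[[[0,0,0.1],[0,0,0]],[[0,0,0.05],[0,0,0]],[[0,0,0.05],[0,0,0]],[[0,0,0],[0,0,0]],[[0,0,0],[0,0,0]]]'

```text
clock: 15.88
position: [490.8, 288.9, 34.7]
tcp_rot: [[-1.0, -0.0, 0.001], [-0.0, 1.0, 0.0], [-0.001, 0.0, -1.0]]
contact_force: [0.4, -0.5, -4.1]
opening: 0.449
grip_force: 30.0
```

Call:
play_rows --rows '[[[0,0,0.05],[0,0,0]],[[0,0,0.05],[0,0,0]],[[0,0,0],[0,0,0]],[[0,0,0],[0,0,0]]]'

```text
clock: 16.22
position: [490.8, 288.9, 34.2]
tcp_rot: [[-1.0, -0.0, 0.001], [-0.0, 1.0, 0.0], [-0.001, 0.0, -1.0]]
contact_force: [-2.3, -1.6, 5.9]
opening: 0.451
grip_force: 30.0
```

Call:
play_rows --rows '[[[0,0,0],[0,0,0]],[[0,0,0],[0,0,0]],[[0,0,0],[0,0,0]],[[0,0,0],[0,0,0]],[[0,0,0],[0,0,0]],[[0,0,0],[0,0,0]],[[0,0,0],[0,0,0]]]' --jaw -1

```text
clock: 16.8
position: [490.5, 288.7, 33.1]
tcp_rot: [[-1.0, -0.0, -0.0], [-0.0, 1.0, 0.0], [0.0, 0.0, -1.0]]
contact_force: [0.1, -0.4, -0.2]
opening: 0.906
grip_force: 0.0
```

Call:
play_rows --rows '[[[0,0,-0.5],[0,0,0]],[[0,0,-1.5],[0,0,0]],[[0,0,-2.5],[0,0,0]],[[0,0,-2.5],[0,0,0]],[[0,0,-1.5],[0,0,0]],[[0,0,-0.6],[0,0,0]],[[0,-0.8,0],[0,0,0]],[[0,-1.8,0],[0,0,0]]]'

```text
clock: 17.47
position: [489.9, 264.7, 124.3]
tcp_rot: [[-1.0, -0.004, 0.0], [-0.004, 1.0, 0.002], [-0.0, 0.002, -1.0]]
contact_force: [-0.1, -0.5, -0.6]
opening: 1.0
grip_force: 0.0
```

Call:
play_rows --rows '[[[0.35,-2.8,0],[0,0,0]],[[0.2,-3.4,0],[0,0,0]],[[0.2,-3.4,0],[0,0,0]],[[0.2,-3.4,0],[0,0,0]],[[0.2,-3.4,0],[0,0,0]],[[0.2,-3.4,0],[0,0,0]],[[0,-3.4,0],[0,0,0]],[[0,-3.4,0],[0,0,0]]]'

```text
clock: 18.13
position: [475.2, -5.6, 123.0]
tcp_rot: [[-1.0, 0.0, -0.002], [0.0, 1.0, -0.0], [0.002, -0.0, -1.0]]
contact_force: [0.8, 0.7, 0.2]
opening: 1.004
grip_force: 0.0
```

Call:
play_rows --rows '[[[0,-3.4,0],[0,0,0]],[[0,-3.4,0],[0,0,0]],[[0,-3.4,0],[0,0,0]],[[0,-3.4,0],[0,0,0]],[[0,-3.4,0],[0,0,0]],[[0,-3.4,0],[0,0,0]],[[0,-3.4,0],[0,0,0]],[[0,-2.6,0],[0,0,0]]]'

```text
clock: 18.8
position: [474.7, -270.8, 122.7]
tcp_rot: [[-1.0, 0.003, -0.002], [0.003, 1.0, -0.0], [0.002, -0.0, -1.0]]
contact_force: [1.2, -0.3, -0.0]
opening: 1.001
grip_force: 0.0
```

Call:
play_rows --rows '[[[0,-1.6,0],[0,0,0]],[[0,-1.03,0],[0,0,0]],[[0,0,0],[0,0,0]],[[0,0,0],[0,0,0]],[[0,0,0],[0,0,0]],[[0,0,0],[0,0,0]]]'

```text
clock: 19.3
position: [477.3, -291.5, 124.0]
tcp_rot: [[-1.0, -0.003, -0.0], [-0.003, 1.0, 0.001], [0.0, 0.001, -1.0]]
contact_force: [-0.4, -0.1, -0.0]
opening: 1.0
grip_force: 0.0
```

```bash
python3 - <<'E'
from h import *
for n in ["scene","top"]:
    p=arm.read_camera(n); print(fitcap(p,"yellow",(490,289)),fitcap(p,"blue",(464,-28)),fitcap(p,"red",(477,-293)))
for i in range(3): p=arm.read_camera("top")
o=arm.get_obs(); print(o["position"],o["q"].round(2))
E
```

```text
(array([489.80505189, 287.98687023]), np.int32(50)) (array([462.503155  , -29.27580833]), np.int32(55)) (array([ 475.28961926, -294.34716092]), np.int32(65))
(array([491.38836591, 288.20555895]), np.int32(84)) (array([464.55591593, -28.73342442]), np.int32(68)) (array([ 481.13401771, -297.40749822]), np.int32(30))
[ 477.29634642 -292.92701686  124.33645269] [ 0.64  0.44 -0.18  1.87  0.1   0.84  1.99]
```

Call:
play_rows --rows '[[[0,0,1],[0,0,0]],[[0,0,1.8],[0,0,0]],[[0,0,2],[0,0,0]],[[0,0,1.7],[0,0,0]],[[0,0,1.3],[0,0,0]],[[0,0,0.8],[0,0,0]],[[0,0,0.4],[0,0,0]],[[0,0,0],[0,0,0]]]'

```text
clock: 20.22
position: [476.6, -293.3, 33.3]
tcp_rot: [[-1.0, -0.0, -0.001], [-0.0, 1.0, 0.001], [0.001, 0.001, -1.0]]
contact_force: [-0.3, -0.1, 0.1]
opening: 1.001
grip_force: 0.0
```

Call:
play_rows --rows '[[[0,0,0],[0,0,0]],[[0,0,0],[0,0,0]],[[0,0,0],[0,0,0]],[[0,0,0],[0,0,0]],[[0,0,0],[0,0,0]],[[0,0,0],[0,0,0]],[[0,0,0],[0,0,0]],[[0,0,0],[0,0,0]]]' --jaw 1

```text
clock: 20.88
position: [477.1, -293.6, 34.3]
tcp_rot: [[-1.0, -0.0, 0.0], [-0.0, 1.0, -0.0], [-0.0, -0.0, -1.0]]
contact_force: [-0.0, 0.8, 0.3]
opening: 0.469
grip_force: 0.2
```

Call:
play_rows --rows '[[[0,0,0],[0,0,0]],[[0,0,0],[0,0,0]],[[0,0,0],[0,0,0]],[[0,0,0],[0,0,0]]]'

```text
clock: 21.22
position: [477.0, -293.4, 34.3]
tcp_rot: [[-1.0, -0.0, -0.0], [-0.0, 1.0, 0.0], [0.0, 0.0, -1.0]]
contact_force: [-0.0, 1.5, 2.4]
opening: 0.453
grip_force: 30.0
```

Call:
play_rows --rows '[[[0,0,-0.3],[0,0,0]],[[0,0,-0.7],[0,0,0]],[[0,0,-1.2],[0,0,0]],[[0,0,-2],[0,0,0]],[[0,0,-2],[0,0,0]],[[0,0,-1.6],[0,0,0]],[[0,0,-0.8],[0,0,0]],[[0,0,-0.4],[0,0,0]]]'

```text
clock: 21.88
position: [477.9, -294.2, 126.3]
tcp_rot: [[-1.0, 0.0, 0.003], [0.0, 1.0, -0.002], [-0.003, -0.002, -1.0]]
contact_force: [0.4, 0.7, -3.5]
opening: 0.449
grip_force: 30.0
```

Call:
play_rows --rows '[[[-0.7,0.75,0],[0,0,0]],[[-1.5,1.6,0],[0,0,0]],[[-2.2,2.35,0],[0,0,0]],[[-2.2,2.35,0],[0,0,0]],[[-2.2,2.35,0],[0,0,0]],[[-2.2,2.35,0],[0,0,0]],[[-1.8,1.9,0],[0,0,0]],[[-1.3,1.4,0],[0,0,0]]]'

```text
clock: 22.55
position: [619.4, -138.1, 122.6]
tcp_rot: [[-1.0, -0.004, -0.001], [-0.004, 1.0, 0.003], [0.001, 0.003, -1.0]]
contact_force: [0.3, 0.3, -4.0]
opening: 0.45
grip_force: 30.0
```

Call:
play_rows --rows '[[[-0.89,0.98,0],[0,0,0]],[[0,0,0],[0,0,0]],[[0,0,0],[0,0,0]],[[0,0,0],[0,0,0]],[[0,0,0],[0,0,0]],[[0,0,0],[0,0,0]]]'

```text
clock: 23.05
position: [625.9, -135.2, 124.0]
tcp_rot: [[-1.0, 0.002, -0.001], [0.002, 1.0, -0.001], [0.001, -0.001, -1.0]]
contact_force: [0.1, -0.7, -4.2]
opening: 0.451
grip_force: 30.0
```

Call:
play_rows --rows '[[[0,0,1],[0,0,0]],[[0,0,2],[0,0,0]],[[0,0,2],[0,0,0]],[[0,0,1.6],[0,0,0]],[[0,0,1],[0,0,0]],[[0,0,0.6],[0,0,0]],[[0,0,0.4],[0,0,0]],[[0,0,0.2],[0,0,0]]]'

```text
clock: 23.72
position: [627.1, -133.5, 36.0]
tcp_rot: [[-1.0, 0.0, 0.0], [0.0, 1.0, 0.0], [-0.0, 0.0, -1.0]]
contact_force: [0.4, 0.6, -3.6]
opening: 0.449
grip_force: 30.0
```

Call:
play_rows --rows '[[[0,0,0.1],[0,0,0]],[[0,0,0.05],[0,0,0]],[[0,0,0.05],[0,0,0]],[[0,0,0.05],[0,0,0]],[[0,0,0.05],[0,0,0]],[[0,0,0],[0,0,0]],[[0,0,0],[0,0,0]]]'

```text
clock: 24.3
position: [627.5, -133.4, 34.3]
tcp_rot: [[-1.0, -0.0, 0.001], [-0.0, 1.0, -0.0], [-0.001, -0.0, -1.0]]
contact_force: [-1.7, -0.1, 4.7]
opening: 0.455
grip_force: 30.0
```

Call:
play_rows --rows '[[[0,0,0],[0,0,0]],[[0,0,0],[0,0,0]],[[0,0,0],[0,0,0]],[[0,0,0],[0,0,0]],[[0,0,0],[0,0,0]],[[0,0,0],[0,0,0]],[[0,0,0],[0,0,0]]]' --jaw -1

```text
clock: 24.88
position: [626.9, -133.2, 33.1]
tcp_rot: [[-1.0, -0.0, -0.0], [-0.0, 1.0, 0.0], [0.0, 0.0, -1.0]]
contact_force: [-0.3, -0.8, -0.2]
opening: 0.907
grip_force: 0.0
```

Call:
play_rows --rows '[[[0,0,-0.5],[0,0,0]],[[0,0,-1.5],[0,0,0]],[[0,0,-2.5],[0,0,0]],[[0,0,-2.5],[0,0,0]],[[0,0,-1.5],[0,0,0]],[[0,0,-0.6],[0,0,0]],[[0,0.8,0],[0,0,0]],[[0,1.8,0],[0,0,0]]]'

```text
clock: 25.55
position: [626.4, -110.3, 123.9]
tcp_rot: [[-1.0, 0.005, -0.0], [0.005, 1.0, -0.002], [0.0, -0.002, -1.0]]
contact_force: [-0.6, 0.9, -0.1]
opening: 1.002
grip_force: 0.0
```

Call:
play_rows --rows '[[[0.35,2.8,0],[0,0,0]],[[0.4,3.2,0],[0,0,0]],[[0.4,3.2,0],[0,0,0]],[[0.4,3.2,0],[0,0,0]],[[0.4,3.2,0],[0,0,0]],[[0.4,3.2,0],[0,0,0]],[[0.4,3.2,0],[0,0,0]],[[0,2.2,0],[0,0,0]]]'

```text
clock: 26.22
position: [596.6, 139.5, 122.6]
tcp_rot: [[-1.0, -0.004, -0.003], [-0.004, 1.0, 0.001], [0.003, 0.002, -1.0]]
contact_force: [0.5, 0.8, 0.3]
opening: 1.002
grip_force: 0.0
```

Call:
play_rows --rows '[[[0,1.3,0],[0,0,0]],[[0,0.67,0],[0,0,0]],[[0,0,0],[0,0,0]],[[0,0,0],[0,0,0]],[[0,0,0],[0,0,0]],[[0,0,0],[0,0,0]]]'

```text
clock: 26.72
position: [599.8, 151.9, 124.0]
tcp_rot: [[-1.0, 0.003, -0.0], [0.003, 1.0, -0.001], [0.0, -0.001, -1.0]]
contact_force: [0.1, 0.3, -0.0]
opening: 0.997
grip_force: 0.0
```

```bash
python3 - <<'E'
from h import *
for n in ["scene","top"]:
    p=arm.read_camera(n); print(fitcap(p,"red",(627,-133),win=14),fitcap(p,"green",(599,155)))
for i in range(3): p=arm.read_camera("top")
o=arm.get_obs(); print(o["position"],o["q"].round(2))
E
```

```text
(array([ 626.58015163, -133.9128124 ]), np.int32(74)) (array([597.65966851, 154.62877759]), np.int32(55))
(array([ 627.79435411, -133.82104158]), np.int32(66)) None
[599.54001195 153.71284724 124.27505418] [-0.1   0.54 -0.26  1.72  0.17  0.9   1.14]
```

Call:
play_rows --rows '[[[0,0,1],[0,0,0]],[[0,0,1.8],[0,0,0]],[[0,0,2],[0,0,0]],[[0,0,1.7],[0,0,0]],[[0,0,1.3],[0,0,0]],[[0,0,0.8],[0,0,0]],[[0,0,0.4],[0,0,0]],[[0,0,0],[0,0,0]]]'

```text
clock: 27.63
position: [598.9, 154.4, 33.2]
tcp_rot: [[-1.0, -0.0, -0.001], [-0.0, 1.0, -0.0], [0.001, -0.0, -1.0]]
contact_force: [-0.1, -0.4, 0.3]
opening: 1.001
grip_force: 0.0
```

Call:
play_rows --rows '[[[0,0,0],[0,0,0]],[[0,0,0],[0,0,0]],[[0,0,0],[0,0,0]],[[0,0,0],[0,0,0]],[[0,0,0],[0,0,0]],[[0,0,0],[0,0,0]],[[0,0,0],[0,0,0]],[[0,0,0],[0,0,0]]]' --jaw 1

```text
clock: 28.3
position: [599.5, 154.7, 34.3]
tcp_rot: [[-1.0, -0.0, 0.0], [-0.0, 1.0, 0.0], [-0.0, 0.0, -1.0]]
contact_force: [0.7, 3.2, -0.1]
opening: 0.468
grip_force: 1.3
```

Call:
play_rows --rows '[[[0,0,0],[0,0,0]],[[0,0,0],[0,0,0]],[[0,0,0],[0,0,0]],[[0,0,0],[0,0,0]]]'

```text
clock: 28.63
position: [599.5, 154.9, 34.3]
tcp_rot: [[-1.0, -0.0, 0.0], [-0.0, 1.0, 0.001], [-0.0, 0.001, -1.0]]
contact_force: [0.1, 1.7, 1.4]
opening: 0.45
grip_force: 30.0
```

Call:
play_rows --rows '[[[0,0,-0.3],[0,0,0]],[[0,0,-0.7],[0,0,0]],[[0,0,-1.2],[0,0,0]],[[0,0,-2],[0,0,0]],[[0,0,-2],[0,0,0]],[[0,0,-1.6],[0,0,0]],[[0,0,-0.8],[0,0,0]],[[0,0,-0.4],[0,0,0]]]'

```text
clock: 29.3
position: [600.4, 154.4, 126.4]
tcp_rot: [[-1.0, 0.0, 0.003], [0.0, 1.0, 0.0], [-0.003, 0.0, -1.0]]
contact_force: [0.2, 0.1, -4.5]
opening: 0.452
grip_force: 30.0
```

Call:
play_rows --rows '[[[0.22,-0.8,0],[0,0,0]],[[0.49,-1.8,0],[0,0,0]],[[0.76,-2.8,0],[0,0,0]],[[0.875,-3.2,0],[0,0,0]],[[0.875,-3.2,0],[0,0,0]],[[0.875,-3.2,0],[0,0,0]],[[0.875,-3.2,0],[0,0,0]],[[0.875,-3.2,0],[0,0,0]]]'

```text
clock: 29.97
position: [538.7, -61.7, 122.9]
tcp_rot: [[-1.0, 0.0, -0.003], [0.0, 1.0, -0.0], [0.003, -0.0, -1.0]]
contact_force: [0.3, -0.5, -4.4]
opening: 0.45
grip_force: 30.0
```

Call:
play_rows --rows '[[[0.875,-3.2,0],[0,0,0]],[[0.875,-3.2,0],[0,0,0]],[[0.875,-3.2,0],[0,0,0]],[[0.875,-3.2,0],[0,0,0]],[[0.875,-3.2,0],[0,0,0]],[[0.875,-3.2,0],[0,0,0]],[[0.6,-2.2,0],[0,0,0]],[[0.35,-1.3,0],[0,0,0]]]'

```text
clock: 30.63
position: [475.3, -291.1, 122.9]
tcp_rot: [[-1.0, 0.005, -0.003], [0.005, 1.0, -0.001], [0.003, -0.001, -1.0]]
contact_force: [-0.5, -0.0, -4.5]
opening: 0.454
grip_force: 30.0
```

Call:
play_rows --rows '[[[0.195,-0.7,0],[0,0,0]],[[0,0,0],[0,0,0]],[[0,0,0],[0,0,0]],[[0,0,0],[0,0,0]],[[0,0,0],[0,0,0]],[[0,0,0],[0,0,0]],[[0,0,0],[0,0,0]]]'

```text
clock: 31.22
position: [477.5, -292.5, 124.2]
tcp_rot: [[-1.0, -0.002, 0.0], [-0.002, 1.0, 0.0], [-0.0, 0.0, -1.0]]
contact_force: [-0.3, -0.1, -4.6]
opening: 0.451
grip_force: 30.0
```

Call:
play_rows --rows '[[[0,0,1],[0,0,0]],[[0,0,2],[0,0,0]],[[0,0,2],[0,0,0]],[[0,0,1.6],[0,0,0]],[[0,0,1],[0,0,0]],[[0,0,0.6],[0,0,0]],[[0,0,0.4],[0,0,0]],[[0,0,0.2],[0,0,0]]]'

```text
clock: 31.88
position: [477.2, -293.6, 35.9]
tcp_rot: [[-1.0, -0.0, 0.0], [-0.0, 1.0, 0.0], [-0.0, 0.0, -1.0]]
contact_force: [-0.5, 0.3, -4.8]
opening: 0.453
grip_force: 30.0
```

Call:
play_rows --rows '[[[0,0,0.1],[0,0,0]],[[0,0,0.05],[0,0,0]],[[0,0,0.05],[0,0,0]],[[0,0,0.05],[0,0,0]],[[0,0,0.05],[0,0,0]],[[0,0,0],[0,0,0]],[[0,0,0],[0,0,0]]]'

```text
clock: 32.47
position: [477.6, -293.9, 34.3]
tcp_rot: [[-1.0, -0.0, 0.001], [-0.0, 1.0, -0.001], [-0.001, -0.001, -1.0]]
contact_force: [-1.2, 1.6, 6.2]
opening: 0.455
grip_force: 30.0
```

Call:
play_rows --rows '[[[0,0,0],[0,0,0]],[[0,0,0],[0,0,0]],[[0,0,0],[0,0,0]],[[0,0,0],[0,0,0]],[[0,0,0],[0,0,0]],[[0,0,0],[0,0,0]],[[0,0,0],[0,0,0]]]' --jaw -1

```text
clock: 33.05
position: [477.0, -293.6, 33.1]
tcp_rot: [[-1.0, -0.0, -0.0], [-0.0, 1.0, 0.0], [0.0, 0.0, -1.0]]
contact_force: [0.3, 0.5, -0.1]
opening: 0.91
grip_force: 0.0
```

Call:
play_rows --rows '[[[0,0,-0.5],[0,0,0]],[[0,0,-1.5],[0,0,0]],[[0,0,-2.5],[0,0,0]],[[0,0,-2.5],[0,0,0]],[[0,0,-1.5],[0,0,0]],[[0,0,-0.6],[0,0,0]],[[0,0.8,0],[0,0,0]],[[0,1.8,0],[0,0,0]]]'

```text
clock: 33.72
position: [476.4, -269.6, 124.1]
tcp_rot: [[-1.0, 0.004, 0.0], [0.004, 1.0, -0.002], [-0.0, -0.002, -1.0]]
contact_force: [1.3, 0.4, -0.0]
opening: 1.001
grip_force: 0.0
```

Call:
play_rows --rows '[[[0.26,2.8,0],[0,0,0]],[[0.3,3.2,0],[0,0,0]],[[0.3,3.2,0],[0,0,0]],[[0.3,3.2,0],[0,0,0]],[[0.2,3.2,0],[0,0,0]],[[0,3.2,0],[0,0,0]],[[0,2.6,0],[0,0,0]],[[0,1.6,0],[0,0,0]]]'

```text
clock: 34.38
position: [461.7, -33.4, 123.0]
tcp_rot: [[-1.0, -0.004, -0.002], [-0.004, 1.0, 0.002], [0.002, 0.002, -1.0]]
contact_force: [-0.2, -0.5, -0.3]
opening: 1.003
grip_force: 0.0
```

Call:
play_rows --rows '[[[0,0.89,0],[0,0,0]],[[0,0,0],[0,0,0]],[[0,0,0],[0,0,0]],[[0,0,0],[0,0,0]],[[0,0,0],[0,0,0]],[[0,0,0],[0,0,0]]]'

```text
clock: 34.88
position: [463.3, -30.0, 124.1]
tcp_rot: [[-1.0, 0.002, -0.0], [0.002, 1.0, -0.0], [0.0, -0.0, -1.0]]
contact_force: [-0.7, 0.3, 0.2]
opening: 1.003
grip_force: 0.0
```

```bash
python3 - <<'E'
from h import *
for n in ["scene","top"]:
    p=arm.read_camera(n); print(fitcap(p,"green",(477,-293),win=14),fitcap(p,"blue",(463,-28)))
for i in range(3): p=arm.read_camera("top")
o=arm.get_obs(); print(o["position"],o["q"].round(2))
E
```

```text
(array([ 476.59713985, -294.25854571]), np.int32(53)) (array([462.66497466, -29.21055345]), np.int32(50))
(array([ 478.16142916, -295.04579876]), np.int32(62)) None
[463.42560041 -29.058777   124.21323944] [ 0.24  0.3  -0.27  2.1   0.11  0.76  1.47]
```

Call:
play_rows --rows '[[[0,0,1],[0,0,0]],[[0,0,1.8],[0,0,0]],[[0,0,2],[0,0,0]],[[0,0,1.7],[0,0,0]],[[0,0,1.3],[0,0,0]],[[0,0,0.8],[0,0,0]],[[0,0,0.4],[0,0,0]],[[0,0,0],[0,0,0]]]'

```text
clock: 35.8
position: [462.7, -28.6, 33.3]
tcp_rot: [[-1.0, -0.0, -0.002], [-0.0, 1.0, 0.0], [0.002, 0.0, -1.0]]
contact_force: [0.1, 0.8, 0.5]
opening: 1.003
grip_force: 0.0
```

Call:
play_rows --rows '[[[0,0,0],[0,0,0]],[[0,0,0],[0,0,0]],[[0,0,0],[0,0,0]],[[0,0,0],[0,0,0]],[[0,0,0],[0,0,0]],[[0,0,0],[0,0,0]],[[0,0,0],[0,0,0]],[[0,0,0],[0,0,0]]]' --jaw 1

```text
clock: 36.47
position: [463.4, -28.7, 34.3]
tcp_rot: [[-1.0, -0.0, 0.0], [-0.0, 1.0, 0.0], [-0.0, 0.0, -1.0]]
contact_force: [-1.6, 0.5, 0.3]
opening: 0.472
grip_force: 0.9
```

Call:
play_rows --rows '[[[0,0,0],[0,0,0]],[[0,0,0],[0,0,0]],[[0,0,0],[0,0,0]],[[0,0,0],[0,0,0]]]'

```text
clock: 36.8
position: [463.5, -28.5, 34.3]
tcp_rot: [[-1.0, -0.0, 0.0], [-0.0, 1.0, 0.0], [-0.0, 0.0, -1.0]]
contact_force: [-0.3, 1.9, 2.5]
opening: 0.454
grip_force: 30.0
```

Call:
play_rows --rows '[[[0,0,-0.3],[0,0,0]],[[0,0,-0.7],[0,0,0]],[[0,0,-1.2],[0,0,0]],[[0,0,-2],[0,0,0]],[[0,0,-2],[0,0,0]],[[0,0,-1.6],[0,0,0]],[[0,0,-0.8],[0,0,0]],[[0,0,-0.4],[0,0,0]]]'

```text
clock: 37.47
position: [463.9, -28.9, 125.4]
tcp_rot: [[-1.0, 0.0, 0.002], [0.0, 1.0, -0.0], [-0.002, -0.0, -1.0]]
contact_force: [0.3, 0.2, -3.7]
opening: 0.45
grip_force: 30.0
```

Call:
play_rows --rows '[[[-0.6,0.8,0],[0,0,0]],[[-1.3,1.8,0],[0,0,0]],[[-2,2.7,0],[0,0,0]],[[-2,2.7,0],[0,0,0]],[[-2,2.7,0],[0,0,0]],[[-2,2.7,0],[0,0,0]],[[-1.7,2.3,0],[0,0,0]],[[-1.2,1.6,0],[0,0,0]]]'

```text
clock: 38.13
position: [591.8, 148.7, 122.4]
tcp_rot: [[-1.0, -0.003, -0.001], [-0.003, 1.0, 0.002], [0.001, 0.002, -1.0]]
contact_force: [0.8, 0.2, -4.6]
opening: 0.453
grip_force: 30.0
```

Call:
play_rows --rows '[[[-0.8,1.01,0],[0,0,0]],[[0,0,0],[0,0,0]],[[0,0,0],[0,0,0]],[[0,0,0],[0,0,0]],[[0,0,0],[0,0,0]],[[0,0,0],[0,0,0]],[[0,0,0],[0,0,0]]]'

```text
clock: 38.72
position: [599.2, 153.4, 124.2]
tcp_rot: [[-1.0, 0.001, -0.0], [0.001, 1.0, -0.0], [0.0, -0.0, -1.0]]
contact_force: [0.6, 0.6, -4.5]
opening: 0.453
grip_force: 30.0
```

Call:
play_rows --rows '[[[0,0,1],[0,0,0]],[[0,0,2],[0,0,0]],[[0,0,2],[0,0,0]],[[0,0,1.6],[0,0,0]],[[0,0,1],[0,0,0]],[[0,0,0.6],[0,0,0]],[[0,0,0.4],[0,0,0]],[[0,0,0.2],[0,0,0]]]'

```text
clock: 39.38
position: [599.6, 154.5, 36.0]
tcp_rot: [[-1.0, -0.0, 0.0], [-0.0, 1.0, 0.0], [-0.0, 0.0, -1.0]]
contact_force: [-0.4, 0.6, -4.1]
opening: 0.45
grip_force: 30.0
```

Call:
play_rows --rows '[[[0,0,0.1],[0,0,0]],[[0,0,0.05],[0,0,0]],[[0,0,0.05],[0,0,0]],[[0,0,0.05],[0,0,0]],[[0,0,0.05],[0,0,0]],[[0,0,0],[0,0,0]],[[0,0,0],[0,0,0]]]'

```text
clock: 39.97
position: [600.0, 154.6, 34.3]
tcp_rot: [[-1.0, -0.0, 0.001], [-0.0, 1.0, 0.0], [-0.001, 0.0, -1.0]]
contact_force: [-2.5, -1.3, 5.9]
opening: 0.449
grip_force: 30.0
```

Release, lift well clear, then move back out of the cameras' view.

Call:
play_rows --rows '[[[0,0,0],[0,0,0]],[[0,0,0],[0,0,0]],[[0,0,0],[0,0,0]],[[0,0,0],[0,0,0]],[[0,0,0],[0,0,0]],[[0,0,0],[0,0,0]],[[0,0,0],[0,0,0]]]' --jaw -1

```text
clock: 40.55
position: [599.3, 154.4, 33.1]
tcp_rot: [[-1.0, -0.0, -0.0], [-0.0, 1.0, 0.0], [0.0, 0.0, -1.0]]
contact_force: [-0.9, -0.6, -0.7]
opening: 0.913
grip_force: 0.0
```

Call:
play_rows --rows '[[[0,0,-0.5],[0,0,0]],[[0,0,-1.5],[0,0,0]],[[0,0,-2.5],[0,0,0]],[[0,0,-3],[0,0,0]],[[0,0,-3],[0,0,0]],[[0,0,-3],[0,0,0]],[[0,0,-2],[0,0,0]],[[0,0,-1],[0,0,0]]]'

```text
clock: 41.22
position: [601.2, 155.1, 202.3]
tcp_rot: [[-1.0, -0.0, 0.006], [-0.0, 1.0, 0.001], [-0.006, 0.001, -1.0]]
contact_force: [0.3, 0.3, 0.8]
opening: 1.005
grip_force: 0.0
```

Call:
play_rows --rows '[[[1,0,0],[0,0,0]],[[2,0.5,0],[0,0,0]],[[2.5,0.5,0],[0,0,0]],[[2.5,0.5,0],[0,0,0]],[[2,0.5,0],[0,0,0]],[[1,0,0],[0,0,0]],[[0,0,0],[0,0,0]],[[0,0,0],[0,0,0]]]'

```text
clock: 41.88
position: [490.0, 174.0, 198.3]
tcp_rot: [[-1.0, -0.0, 0.001], [-0.0, 1.0, -0.0], [-0.001, -0.0, -1.0]]
contact_force: [-0.2, -0.1, 0.2]
opening: 1.001
grip_force: 0.0
```

```bash
python3 - <<'E'
from h import *
for n in ["top","scene"]:
    p=arm.read_camera(n); cv2.imwrite(f"pics/{n}9.png",p["pixels"])
    for c,x in dict(blue=(599,154),yellow=(490,289),red=(627,-133),green=(477,-293)).items(): print(n,c,fitcap(p,c,x,win=16))
E
```

```text
top blue (array([601.27960718, 153.70108131]), np.int32(67))
top yellow None
top red (array([ 628.25231831, -134.34187286]), np.int32(67))
top green (array([ 478.45935592, -294.80884385]), np.int32(62))
scene blue (array([599.18637563, 153.64301649]), np.int32(66))
scene yellow (array([489.80505189, 287.98687023]), np.int32(50))
scene red (array([ 625.90974638, -134.19844352]), np.int32(79))
scene green (array([ 475.82273086, -294.86370815]), np.int32(58))
```

View pics/scene9.png

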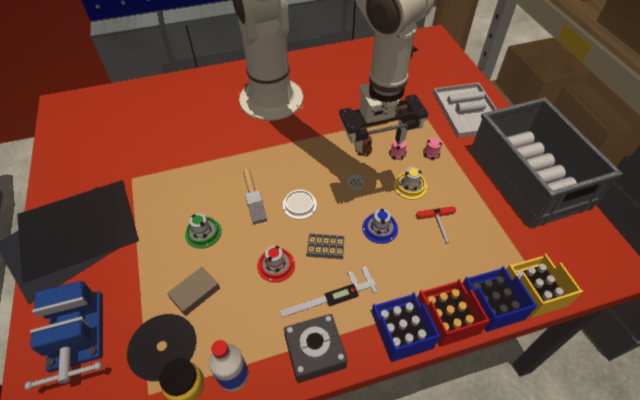

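View pics/top9.png

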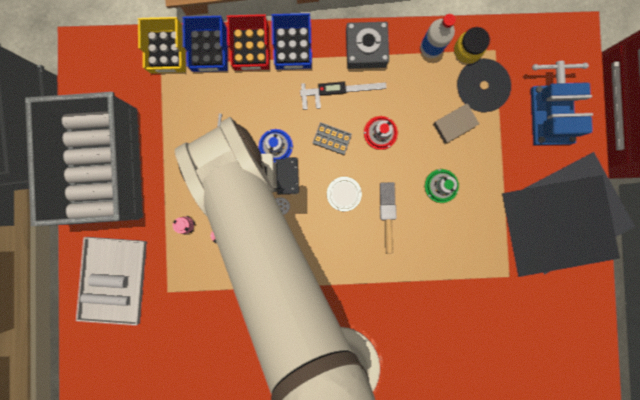

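The scene picture shows every cutter upright in its own cup: green (203,230), red (276,262), blue (380,226) and yellow (411,183). The white cup (299,204) is empty, the insert box (326,246) hasn't moved, and the gripper is clear. Handing in.

```bash
python3 -c "
from bench import arm; print(arm.hand_in())"
```

```text
the job is handed in; nothing more can be done
None
```

I handed the job in at about 42 s on the robot's clock: the last pictures show all four cutters upright in their own colour cups, the white spare cup empty and the insert box where it was; the hand-in returned no verdict.

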